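# Comb the post rods into the rack at the microscope table

### The job

Two steel post rods lie askew on top of the bars of the black rod rack. Pick up the two-row tined rake and comb it along the rack, tines passing a few millimetres over the bars, until both rods have dropped fully into grooves and lie parallel to them; do not touch the rods with the fingers. Then stand the rake upright on its tines on the table, clear of the rack, and let go.

Things in the scene. Friction and masses are not known exactly. Their poses are not given: they have to be found in the camera images.
- rake: Loose, upright. Origin: centre of underside at tine-tip level, z up. Open head of two bars 120 long in x, 46 over both in y, 30-40 mm above the tips; black grip slab 44 (x) x 14 (y), centred, 40-95 mm above the tips: grasp across its 14 mm (y). Five 6 mm tines under each bar, y=+-18, spanning 110 x 42. 0.2 kg. Same after a half turn. Not the wiper with a rubber block.
- rack: Fixed black tray 150 (x) x 288 (y) x 28 mm high, inside 140 x 278, floor 3. Origin: centre of underside. 11 round bars 10 mm thick along x, every 24 mm in y, tops at z=15; between them and at the ends 12 grooves 14 wide. Seated rods are level with bar tops: comb along y, rake x along rack x, tips at z=20, to push unseated rods and clear seated ones. At first 45 mm at each y end is free of rods.
- rod_a: Polished steel rod, 12 mm thick, 120 mm long, 0.1 kg. Origin at its centre, x along it. At first it lies level on the bars, centre 21 mm above the rack's underside, turned 25 to 45 degrees from the grooves; in a groove its centre is 9 mm above the rack's underside.
- rod_b: The other steel rod, the same as rod_a.
Mind the look-alikes: they are no part of the job. What is shaped like the rod_a but orange or purple is not meant. Leave any blue look-alike of the rake alone.

How it is judged (in metres and radians):
On the way, in this order (a step that is already met when the one before it is completed fails the run):
1. the rake is lifted clear of the table (tine tips over 30 mm up) (height (world z) of rake above 0.03 m), for 0.1 s.
2. the rake's tines are down in the rack (tips under 30 mm above the table, rake within the rack's walls) (height (world z) of rake below 0.03 m and x of rake in the frame of rack between -0.05 and 0.05 m and y of rake in the frame of rack between -0.139 and 0.139 m), for 0.1 s.
3. both rods lie in grooves (z of each of rod_a, rod_b in the frame of rack below 0.013 m and angle between the x axis of each of rod_a, rod_b and the x axis of rack, either way round below 0.17 rad), for 0.1 s.
At the end, for the whole second after the job is handed in: Both rods lie inside the rack in its grooves (centre less than 13 mm above the rack's underside, within 10 degrees of the grooves), at rest; the rake stands upright (within 10 degrees) on the table, tine tips within 6 mm of the table top, not touching the rack, at rest (all of step 3 and x of rod_a in the frame of rack between -0.07 and 0.07 m and x of rod_b in the frame of rack between -0.07 and 0.07 m and y of rod_a in the frame of rack between -0.139 and 0.139 m and y of rod_b in the frame of rack between -0.139 and 0.139 m and angle between rake's own z axis and vertical below 0.17 rad and height (world z) of rake between -0.006 and 0.006 m and contact force between rake and rack below 0.2 N and linear speed of each of rake, rod_a, rod_b below 0.02 m/s).
It fails at once if the fingers touch a rod (contact force between the fingers and rod_a above 0.5 N or contact force between the fingers and rod_b above 0.5 N).
It also fails if it takes over 58 s, if anything falls off the work surface, if the arm or the gripper's body presses on something with over 40 N, if the wrist force passes 120 N, or if a joint passes its speed limit or range.

### The arm

A 6-joint arm with a two-finger parallel gripper is mounted at the origin on the work surface. World frame = base frame: x ahead of the robot, y to its left, z up, the work surface at z = 0. Lengths are in mm, angles in rad, forces in N, time in s.
With the tool pointing down it reaches from about 350 to 975 mm from the base axis. Payload 7.1 kg.
Tool frame: the origin (TCP) lies at the very end of the fingers, on their centre line; the grasp point (between the pads) lies 19 mm behind it (ctrl.grasp_offset is the distance from the TCP to the grasp point, in mm); z points along the fingers, y is the line along which they close (so a half turn about z gives the same grasp; the last joint's range is limited). The gripper opens to 88 mm and grips with 3 to 60 N. Pads are 20 mm wide; open, the fingers measure 115 mm over their backs; the gripper's body (75 mm by 178 mm) begins 61 mm behind the grasp point.
Start: joints at [-1.332, 0.423, 1.63, -0, 1.089, -0.019], TCP at [159.365, -604.324, 222.675] pointing down, gripper open.
Joint ranges: [-3, 3], [-0.9, 2.11], [0.09, 2.58], [-1.31, 4.45], [0.11, 2.69], [-2.54, 2.54]. Speed limits (rad/s): [2.39, 2.39, 3.01, 3.14, 3.14, 3.14].

### API

Orientations are given as a rotation vector (axis times angle).
In Python, from workcell import ctrl, viewer, ticket, models gives the robot as it stands.
- The arm moves only by the tool play_rows, never from a script. Its arguments are lists of equal length, an entry for each row: "dp": the shift along the world's x, y, z in mm, a list of three; "yaw": the turn about the world's z in degrees. In form: {"dp": [[tx, ty, tz], ...], "yaw": [yaw, ...]}. A call has 1 to 8 rows; each row shifts and turns the commanded pose from where the row before left it; what a row does not reach is not made up. A row lasts 1/12 s, in which the tool goes at most 41.7 mm and 7.16 degrees, less where a joint would pass 70% of its speed; a pose out of reach is approached as far as the arm can. A call is refused whole if a number of a shift passes 41.7 or a number of a turn 7.16, either way. A call with a gripper value outside its range is refused whole. "gripper" is the closure, from 0 (fully open) to 1 (shut), set as the call begins (left out, the last holds). The fingers move at their own pace and stop on an object; the grip force is fixed at half the most. Time passes only in rows, so rows that do not move let the fingers close. It gives the time, the measured TCP pose, the force, the opening and the grip force at its end, in the units of the state.
- ctrl.get_obs(): the state, without advancing time (a new reading comes with each control period).
- viewer.get_image(name): name is "side" or "top"; returns a dict with "pixels" (400x640x3 uint8, red, green, blue), "range_z" (400x640 float32, mm along the optical axis (not along the pixel's ray), 0 where there is no reading), "fx", "fy", "cx", "cy" (pixels), "dist_coeffs" ([k1, k2, p1, p2, k3] as OpenCV has them; the pictures are not rectified), "T" (4x4, takes a point from camera to world coordinates). Camera axes: x right, y up, looking along -z (the intrinsics and any distortion apply to the point x, -y, -z); pixel columns grow to the right and rows downward; lengths in mm; the calibration is good to about 2 mm. A picture is of the moment at which its call begins.
- ticket.close_job(): hands the job in; it is judged then, once.
Trained networks look in a picture, given as the dict that the camera call returned (one of the last four; its "shot" number tells which), for a name from the list of things; names that differ only in an ending like _2 or _b are one class to them, and where a whole thing is asked for, a point or a joint stands for the part that bears it (a point fixed in the world has none). Each returns a list of dicts, best first, with "conf" (0 to 1); they miss things now and then, are a little off and sometimes report something else, mostly with a low value. They report only what shows in the picture. A call takes as long as a camera call. They do not tell look-alikes from the thing itself.
- models.look_for(picture, name): "bbox" ([centre column, centre row, width, height] in pixels, round what is visible of it).
- models.landmark_of(picture, name): "location" ([column, row] in pixels: a listed point, or the origin of a listed thing).
The state is a dict: "t": time; "qpos": joint angles; "qvel": joint speeds; "joint_torque": joint torques, N m; "ee_pos": TCP position; "orientation": TCP orientation; "ft_force": force on the tool from outside, world axes, zero at the start; "moment": the same for the moment, N m; "width": finger opening in mm; "grasp_force": force on a finger pad.
Only numpy, scipy, OpenCV 4.12 (cv2) and the standard library are available. Lean on these libraries where they do the work, as an engineer would, in place of code of your own. Each camera call takes 0.05 s, during which the arm holds its last target. There are 200 camera calls.

## Working session

There is one attempt and no reset: what is moved stays moved. The work goes in short steps, Python scripts to look and compute and a tool call to move; the robot and the scene stay as the last step left them, time stands still between calls to the robot, and variables do not carry over. Pictures are saved under pics/ and viewed, at most 10 in all, crops included, and the job is handed in when it is done.

Besides the shell and the picture viewer there is one more tool, called after "Emit:" by a JSON object that holds its "fn" and its "kwargs". play_rows: Moves the arm, as the interface text tells. Its arguments: {"type":"object","properties":{"dp":{"type":"array"},"yaw":{"type":"array"},"gripper":{"type":"number"}},"required":["dp","yaw"]}

```bash
mkdir -p pics; cat > h.py <<'E'
import numpy as np, cv2
from workcell import ctrl, viewer, ticket, models
def cloud(im):
    z=im["range_z"]; h,w=z.shape
    K=np.array([[im["fx"],0,im["cx"]],[0,im["fy"],im["cy"]],[0,0,1.]])
    u,v=np.meshgrid(np.arange(w),np.arange(h))
    p=cv2.undistortPoints(np.stack([u,v],-1).reshape(-1,1,2).astype(float),K,np.array(im["dist_coeffs"],float)).reshape(h,w,2)
    P=np.stack([p[...,0]*z,-p[...,1]*z,-z,np.ones_like(z)],-1)@np.array(im["T"]).T
    P=P[...,:3]; P[z==0]=np.nan
    return P
def save(im,n): cv2.imwrite("pics/"+n,np.ascontiguousarray(im["pixels"][:,:,::-1]))
E
python3 - <<'E'
from h import *
for n in("top","side"):
    im=viewer.get_image(n); save(im,n+"0.png"); P=cloud(im)
    for o in("rake","rack","rod_a"):
        for d in models.landmark_of(im,o):
            c,r=map(int,np.round(d["location"])); print(n,o,d["conf"],c,r,np.round(P[min(max(r,0),399),min(max(c,0),639)],1))
print(ctrl.get_obs())
E
```

```text
top rake 0.94 480 224 [ 419.5 -400.    42.9]
top rake 0.59 428 206 [ 466.6 -278.8   37.3]
top rack 0.92 309 191 [516.8   5.   -0.7]
top rod_a 0.7 295 195 [501.9  38.   29.9]
top rod_a 0.65 318 190 [513.6 -17.4  25.9]
top rod_a 0.64 222 287 [286.6 217.1   8.8]
top rod_a 0.62 160 262 [348.6 369.5   9.5]
side rake 0.91 351 144 [ 429.5 -406.4    2.2]
side rake 0.77 328 163 [ 474.  -267.    11.1]
side rack 0.65 291 220 [504.5  32.1  25.8]
side rod_a 0.71 292 210 [513.2 -10.5  23.4]
side rod_a 0.68 374 298 [282.8 225.7   7.4]
side rod_a 0.65 328 351 [346.7 377.9  16.3]
side rod_a 0.62 291 222 [503.3  37.1  23.7]
{'t': 0.4, 'qpos': array([-1.33197915e+00,  4.23235663e-01,  1.63001115e+00,  1.75456581e-05,
        1.08860781e+00, -1.89840173e-02]), 'qvel': array([ 1.30856431e-03,  3.09940329e-04, -1.68818276e-03,  1.97280248e-03,
        2.51568933e-04,  9.36413044e-05]), 'joint_torque': array([ 3.51669460e-04, -5.44021583e+01, -2.73662943e+01,  6.43344875e-02,
        1.88412261e-02, -3.51643826e-05]), 'ee_pos': array([ 159.36295225, -604.24025147,  222.54654625]), 'orientation': array([-3.11527114e+00, -4.03786331e-01,  2.08685603e-05]), 'ft_force': array([ 0.06726209, -0.0365822 ,  0.350197  ]), 'moment': array([-0.05380018,  0.00993596, -0.06493336]), 'grasp_force': 0.0, 'width': 87.98792657349567}
```

View pics/top0.png

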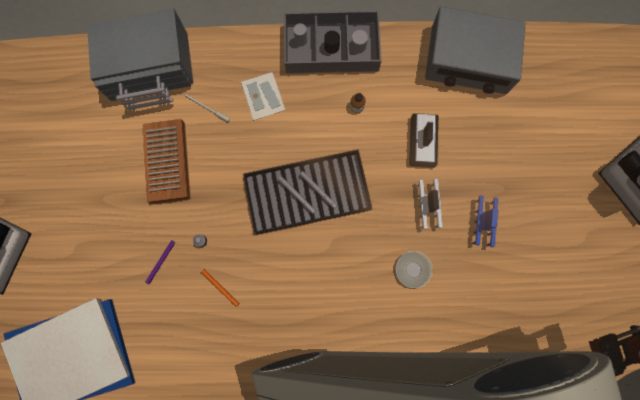

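View pics/side0.png

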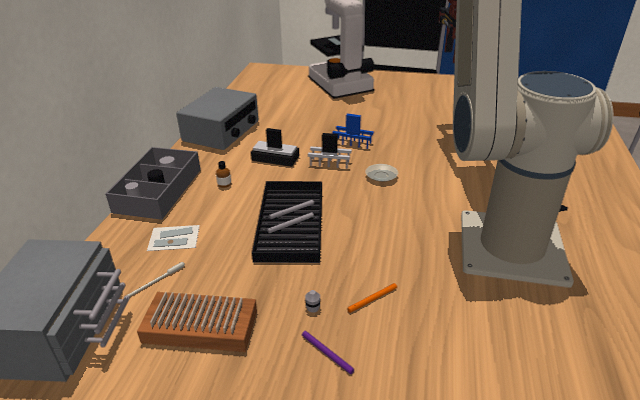

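Top view: the rack is at (308,191) with two rods on it. The true rake (white, black grip) is at (429,204). The blue look-alike is at (486,221) and the wiper at (424,140).

```bash
cat > m.py <<'E'
from h import *
def rect(p): 
    (c,s,a)=cv2.minAreaRect(p.astype(np.float32)); return np.round(c,1),np.round(s,1),round(a,1)
def pca(p):
    c=p.mean(0); u,s,vt=np.linalg.svd(p-c); d=vt[0]; t=(p-c)@d
    return np.round((p.min(0)+p.max(0))/2,1), round(np.degrees(np.arctan2(d[1],d[0]))%180,1), round(np.ptp(t),1), len(p)
def measure(n,im):
    P=cloud(im); hsv=cv2.cvtColor(im["pixels"],cv2.COLOR_RGB2HSV); V=hsv[...,2]; S=hsv[...,1]
    X,Y,Z=P[...,0],P[...,1],P[...,2]
    box=(abs(X-516)<130)&(abs(Y-5)<190)&(Z<60)&(Z>-15)
    dark=box&(V<70)
    k,l,st,_=cv2.connectedComponentsWithStats(dark.astype(np.uint8)); j=1+np.argmax(st[1:,4]); m=l==j
    print(n,"rack all",rect(P[m][:,:2]),"zmax",np.nanpercentile(Z[m],[5,50,95]).round(1))
    hi=m&(Z>20); 
    if hi.sum()>20: print("  hi rect",rect(P[hi][:,:2]), np.median(Z[hi]))
    inr=cv2.convexHull(np.argwhere(m)[:,::-1].astype(np.int32)); msk=np.zeros(m.shape,np.uint8); cv2.fillConvexPoly(msk,inr,1)
    br=(msk>0)&(V>95)&(S<70)
    k,l,st,_=cv2.connectedComponentsWithStats(br.astype(np.uint8))
    for j in range(1,k):
        if st[j,4]>40: print("  rod",pca(P[l==j][:,:2]),"z",np.nanmedian(Z[l==j]).round(1))
    return P,V,S
if __name__=="__main__":
  for n in("top","side"):
    im=viewer.get_image(n); P,V,S=measure(n,im); X,Y,Z=P[...,0],P[...,1],P[...,2]
    rb=(abs(X-467)<85)&(abs(Y+275)<75)
    g=rb&(Z>55)
    g&=~((X<420)&(Y<-330))
    if g.any(): print("  grip",rect(P[g][:,:2]),pca(P[g&(Z>75)][:,:2]),np.nanmax(Z[g]))
    hd=rb&(Z>20)&(Z<52)&(S<50)&(V>110)
    print("  head",rect(P[hd][:,:2]),pca(P[hd][:,:2]))
    print("  T",np.array(im["T"])[:3,3].round())
E
python3 m.py
```

```text
top rack all (array([511.2,  11.4]), array([150. , 287.4]), 10.9) zmax [ 3.7 15.  29.2]
  hi rect (array([511.3,  11. ]), array([150. , 286.5]), 10.9) 27.13690398000665
  rod (array([534.2, -95.1]), np.float64(11.1), np.float64(134.5), 249) z 3.0Traceback (most recent call last):
  File "m.py", line 24, in <module>
    im=viewer.get_image(n); P,V,S=measure(n,im); X,Y,Z=P[...,0],P[...,1],P[...,2]
                                  ~~~~~~~^^^^^^
  File "m.py", line 20, in measure
    if st[j,4]>40: print("  rod",pca(P[l==j][:,:2]),"z",np.nanmedian(Z[l==j]).round(1))
                                 ~~~^^^^^^^^^^^^^^^
  File "m.py", line 5, in pca
    c=p.mean(0); u,s,vt=np.linalg.svd(p-c); d=vt[0]; t=(p-c)@d
                        ~~~~~~~~~~~~~^^^^^
    u, s, vh = gufunc(a, signature=signature)
               ~~~~~~^^^^^^^^^^^^^^^^^^^^^^^^
    raise LinAlgError("SVD did not converge")
numpy.linalg.LinAlgError: SVD did not converge
```

```bash
sed -i 's/^    c=p.mean(0)/    p=p[~np.isnan(p).any(1)]; c=p.mean(0)/; s/br=(msk>0)&(V>95)&(S<70)/br=cv2.erode(msk,np.ones((7,7)))>0; br\&=(V>105)\&(S<70)\&(Z>10)/' m.py; python3 m.py
```

```text
top rack all (array([510.9,  11.5]), array([149.7, 288.6]), 10.7) zmax [ 3.2 15.1 29.3]
  hi rect (array([511. ,  10.7]), array([149.7, 286.9]), 10.7) 26.985170930107188
  rod (array([514.8, -18.4]), np.float64(43.2), np.float64(118.6), 171) z 26.4
  rod (array([505.1,  33.7]), np.float64(43.2), np.float64(118.9), 152) z 26.0
  grip (array([ 472.3, -284.1]), array([44.4, 14.8]), 3.5) (array([ 472.4, -283.8]), np.float64(1.1), np.float64(44.7), 150) 100.39176283266511
  head (array([ 473. , -284.3]), array([117.2,  45.7]), 2.2) (array([ 473.1, -283.7]), np.float64(3.7), np.float64(117.2), 284)
  T [ 281.  -26. 1231.]
side rack all (array([513. ,  10.4]), array([149.5, 295.4]), 10.8) zmax [ 1.9 12.6 27.8]
  hi rect (array([513.5,   9.9]), array([148.3, 294.2]), 10.7) 26.564972747902175
  rod (array([515.2, -21.6]), np.float64(43.5), np.float64(126.5), 126) z 26.1
  rod (array([504.9,  36.8]), np.float64(43.2), np.float64(117.9), 138) z 26.3
  grip (array([ 475.1, -282.1]), array([44.2, 22.1]), 2.2) (array([ 474.7, -282.5]), np.float64(179.1), np.float64(44.2), 132) 98.28792693176956
  head (array([ 473.7, -280.8]), array([116.3,  52. ]), 3.3) (array([ 473.8, -281.8]), np.float64(6.3), np.float64(117.8), 165)
  T [235. 944. 749.]
```

Emit:
{"fn": "play_rows", "kwargs": {"dp": [[27,27,0],[27,27,0],[27,27,0],[27,27,0],[27,27,0],[27,27,0],[27,27,0],[27,27,0]], "yaw": [-2,-2,-2,-2,-2,-1.8,0,0]}}

```text
t: 1.22
ee_pos: [376.4, -386.9, 222.9]
orientation: [3.14, 0.081, 0.0]
ft_force: [0.4, -1.1, -0.3]
width: 87.8
grasp_force: 0.0
```

Emit:
{"fn": "play_rows", "kwargs": {"dp": [[24,26,0],[24,26,0],[24,26,0],[25.5,26.5,0],[0,0,-30],[0,0,-30],[0,0,0],[0,0,0]], "yaw": [0,0,0,0,0,0,0,0]}}

```text
t: 1.88
ee_pos: [472.0, -283.2, 161.8]
orientation: [-3.139, -0.082, 0.005]
ft_force: [0.2, 0.8, 0.1]
width: 87.8
grasp_force: 0.0
```

Emit:
{"fn": "play_rows", "kwargs": {"dp": [[0.5,-0.3,-30],[0,0,-30],[0,0,-30],[0,0,-22],[0,0,0],[0,0,0]], "yaw": [0,0,0,0,0,0]}}

```text
t: 2.38
ee_pos: [473.6, -284.9, 51.5]
orientation: [-3.141, -0.08, 0.0]
ft_force: [0.4, -0.3, 0.6]
width: 87.5
grasp_force: 0.0
```

Emit:
{"fn": "play_rows", "kwargs": {"dp": [[0,0,0],[0,0,0],[0,0,0],[0,0,0],[0,0,0],[0,0,0],[0,0,0],[0,0,0]], "yaw": [0,0,0,0,0,0,0,0], "gripper": 1}}

```text
t: 3.05
ee_pos: [473.4, -284.1, 50.7]
orientation: [-3.141, -0.081, -0.0]
ft_force: [0.2, -0.6, 0.1]
width: 37.8
grasp_force: 0.0
```

Emit:
{"fn": "play_rows", "kwargs": {"dp": [[0,0,0],[0,0,0],[0,0,0],[0,0,0],[0,0,0],[0,0,0],[0,0,0],[0,0,0]], "yaw": [0,0,0,0,0,0,0,0]}}

```text
t: 3.72
ee_pos: [473.3, -284.1, 50.6]
orientation: [-3.14, -0.081, 0.0]
ft_force: [0.1, -0.1, -1.2]
width: 14.4
grasp_force: 30.0
```

```bash
python3 - <<'E'
from h import *
o=ctrl.get_obs(); print(o["ee_pos"],o["orientation"],o["width"],o["grasp_force"],o["ft_force"])
E
```

```text
[ 473.2954391  -284.06682413   50.57126162] [-3.14042826e+00 -8.14827598e-02  2.34016688e-04] 14.408775634148808 29.989168345928192 [ 0.09601823 -0.07059167 -1.24939455]
```

Emit:
{"fn": "play_rows", "kwargs": {"dp": [[0,0,20],[0,0,35],[0,0,35],[0,0,10],[0,30,0],[8,32,0],[10,32,0],[10,32,0]], "yaw": [0,0,0,0,2,2,2,1.7]}}

```text
t: 4.38
ee_pos: [500.8, -156.9, 150.2]
orientation: [-3.128, -0.293, 0.001]
ft_force: [0.8, -0.0, -2.3]
width: 13.8
grasp_force: 30.0
```

Emit:
{"fn": "play_rows", "kwargs": {"dp": [[15,32,0],[15,31,0],[0,0,-20],[0,0,-20],[0,0,0],[0,0,0],[0,0,0]], "yaw": [0,0,0,0,0,0,0]}}

```text
t: 4.97
ee_pos: [531.3, -95.4, 110.9]
orientation: [-3.128, -0.291, 0.0]
ft_force: [0.4, 0.1, -1.9]
width: 13.7
grasp_force: 30.0
```

```bash
python3 - <<'E'
from m import *
o=ctrl.get_obs(); print(o["ee_pos"],o["orientation"],o["width"],o["ft_force"])
for n in("top","side"):
    im=viewer.get_image(n); save(im,n+"1.png"); P=cloud(im); X,Y,Z=P[...,0],P[...,1],P[...,2]
    hsv=cv2.cvtColor(im["pixels"],cv2.COLOR_RGB2HSV); V=hsv[...,2]; S=hsv[...,1]
    m=(abs(X-531)<90)&(abs(Y+95)<60)&(Z>80)&(Z<115)&(S<50)&(V>100)
    if m.sum()>10: print(n,m.sum(),rect(P[m][:,:2]),np.nanpercentile(Z[m],[5,50,95]))
a,b=cv2.imread("pics/top1.png")[100:280,200:480],cv2.imread("pics/side1.png")[80:300,200:480]
cv2.imwrite("pics/c1.png",np.vstack([cv2.resize(a,None,fx=1.5,fy=1.5),cv2.resize(b,None,fx=1.5,fy=1.5)])[:600])
E
```

```text
[531.33497254 -95.4132046  110.88288917] [-3.12800529e+00 -2.91286784e-01  3.75008428e-04] 13.717196909713662 [ 0.40940686  0.07831101 -1.91400385]
side 356 (array([532.6, -94.8]), array([117.8,  52.5]), 10.8) [ 93.07405948  99.2770274  102.54050647]
```

View pics/c1.png

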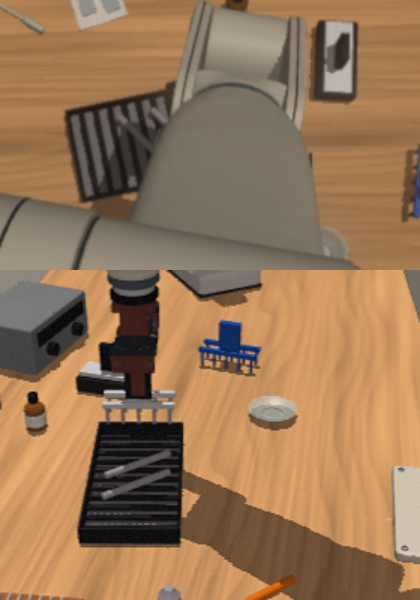

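The crop shows the rake aligned over the rack's -y end, with both rods still askew ahead of it. Next I'll lower it and comb towards +y.

Emit:
{"fn": "play_rows", "kwargs": {"dp": [[0,0,-15],[0,0,-15],[0,0,-10],[0,0,0],[0,0,0],[-0.9,4.9,0],[-0.9,4.9,0],[-0.9,4.9,0]], "yaw": [0,0,0,0,0,0,0,0]}}

```text
t: 5.73
ee_pos: [529.0, -80.0, 71.4]
orientation: [3.128, 0.292, 0.002]
ft_force: [0.4, 0.4, -2.3]
width: 14.0
grasp_force: 30.0
```

Emit:
{"fn": "play_rows", "kwargs": {"dp": [[-0.9,4.9,0],[-0.9,4.9,0],[-0.9,4.9,0],[-0.9,4.9,0],[-1,4.9,0],[-1,4.9,0],[-1,4.9,0],[-1,4.9,0]], "yaw": [0,0,0,0,0,0,0,0]}}

```text
t: 6.4
ee_pos: [521.0, -40.7, 70.7]
orientation: [-3.128, -0.292, -0.0]
ft_force: [0.4, -0.1, -1.3]
width: 13.7
grasp_force: 30.0
```

Emit:
{"fn": "play_rows", "kwargs": {"dp": [[-0.9,4.9,0],[-0.9,4.9,0],[-0.9,4.9,0],[-0.9,4.9,0],[-1,4.9,0],[-1,4.9,0],[-1,4.9,0],[-1,4.9,0]], "yaw": [0,0,0,0,0,0,0,0]}}

```text
t: 7.07
ee_pos: [513.3, -1.5, 70.7]
orientation: [-3.128, -0.292, 0.0]
ft_force: [-0.5, 0.7, -3.4]
width: 13.9
grasp_force: 30.0
```

```bash
python3 - <<'E'
from m import *
o=ctrl.get_obs(); print(o["ee_pos"],o["orientation"],o["width"],o["ft_force"])
im=viewer.get_image("side"); save(im,"side2.png")
cv2.imwrite("pics/c2.png",cv2.resize(cv2.imread("pics/side2.png")[140:290,220:360],None,fx=3,fy=3))
E
```

```text
[513.3245513   -1.5000005   70.66054606] [-3.12791212e+00 -2.92083012e-01  8.46716000e-05] 13.869387004500753 [-0.54650109  0.65452504 -3.37731293]
```

View pics/c2.png

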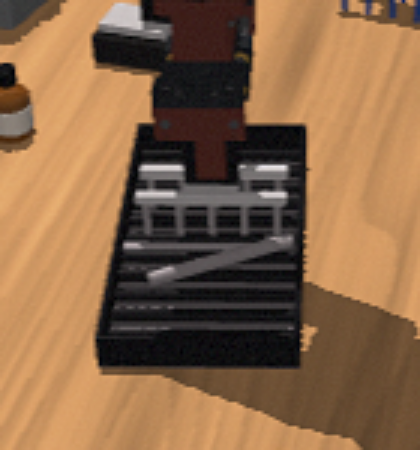

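The side view shows one rod parallel just ahead of the tines (crop y≈245). The other is still askew further on. I'll carry on.

Emit:
{"fn": "play_rows", "kwargs": {"dp": [[-0.9,4.9,0],[-0.9,4.9,0],[-0.9,4.9,0],[-0.9,4.9,0],[-1,4.9,0],[-1,4.9,0],[-1,4.9,0],[-1,4.9,0]], "yaw": [0,0,0,0,0,0,0,0]}}

```text
t: 7.78
ee_pos: [505.7, 37.7, 70.7]
orientation: [-3.128, -0.292, 0.0]
ft_force: [0.1, 0.5, -2.8]
width: 14.0
grasp_force: 30.0
```

Emit:
{"fn": "play_rows", "kwargs": {"dp": [[-0.9,4.9,0],[-0.9,4.9,0],[-0.9,4.9,0],[-0.9,4.9,0],[-1,4.9,0],[-1,4.9,0],[-1,4.9,0],[-1,4.9,0]], "yaw": [0,0,0,0,0,0,0,0]}}

```text
t: 8.45
ee_pos: [498.1, 76.9, 70.7]
orientation: [-3.128, -0.292, 0.0]
ft_force: [0.3, 0.0, -1.9]
width: 13.8
grasp_force: 30.0
```

```bash
python3 - <<'E'
from m import *
o=ctrl.get_obs(); print(o["ee_pos"],o["orientation"],o["width"],o["ft_force"])
im=viewer.get_image("side"); save(im,"side3.png")
im2=viewer.get_image("top"); save(im2,"top3.png")
a=cv2.resize(cv2.imread("pics/side3.png")[140:290,220:360],None,fx=2,fy=2);b=cv2.resize(cv2.imread("pics/top3.png")[130:280,230:390],None,fx=2,fy=2)
cv2.imwrite("pics/c3.png",np.hstack([a,b]))
E
```

```text
[498.14083678  76.86964812  70.67303649] [-3.12797391e+00 -2.92054946e-01  2.68325783e-05] 13.793151814144805 [ 0.31562965  0.03265529 -1.89656329]
```

View pics/c3.png

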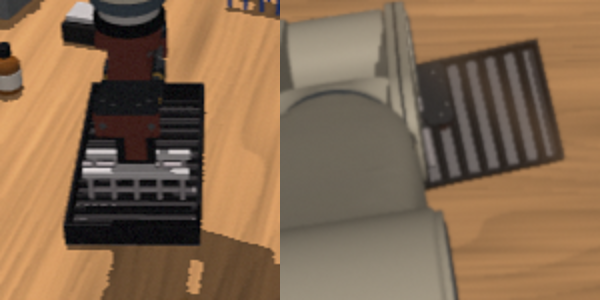

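Emit:
{"fn": "play_rows", "kwargs": {"dp": [[0,0,20],[0,0,35],[0,0,25],[-2,-36,0],[-2,-36,0],[-2,-36,0],[-2,-36,0],[-2,-36,0]], "yaw": [0,0,0,0,0,0,0,0]}}

```text
t: 9.22
ee_pos: [487.9, -105.2, 150.9]
orientation: [3.128, 0.293, 0.001]
ft_force: [1.0, 1.0, -3.0]
width: 13.7
grasp_force: 30.0
```

Emit:
{"fn": "play_rows", "kwargs": {"dp": [[-3,-36,0],[-3,-36,0],[-3,-36,0],[-3,-36,0],[-2.5,-37,0],[0,0,0],[0,0,0],[0,0,0]], "yaw": [-2,-2,-2,-1.7,0,0,0,0]}}

```text
t: 9.88
ee_pos: [473.1, -284.3, 150.3]
orientation: [-3.14, -0.08, 0.001]
ft_force: [-0.3, 0.8, -1.8]
width: 13.7
grasp_force: 30.0
```

```bash
python3 - <<'E'
from m import *
o=ctrl.get_obs(); print(o["ee_pos"],o["orientation"],o["width"],o["ft_force"])
for n in("side","top"):
    im=viewer.get_image(n); save(im,n+"4.png"); measure(n,im)
    P=cloud(im)
    for d in models.landmark_of(im,"rod_a"): c,r=map(int,np.round(d["location"])); print(d["conf"],c,r,P[r,c].round(1))
a=cv2.resize(cv2.imread("pics/side4.png")[170:270,240:340],None,fx=4,fy=4);b=cv2.resize(cv2.imread("pics/top4.png")[140:240,235:335+40],None,fx=4,fy=4)[:,:400]
b=cv2.resize(cv2.imread("pics/top4.png")[140:240,240:380],(400,400))
cv2.imwrite("pics/c4.png",np.hstack([a,b]))
E
```

```text
[ 473.14859511 -284.26569487  150.30847314] [-3.13969372e+00 -7.99157565e-02  1.43328687e-03] 13.691384993039899 [-0.34958515  0.82402257 -1.8452423 ]
side rack all (array([512.6,  10.3]), array([148.1, 297.4]), 10.9) zmax [ 2.  12.8 27.8]
  hi rect (array([513.1,  10.3]), array([147.3, 297.2]), 10.8) 26.69674214235704
  rod (array([521.3,  25. ]), np.float64(10.8), np.float64(115.8), 96) z 14.3
  rod (array([494. ,  69.8]), np.float64(10.7), np.float64(118.7), 144) z 14.2
0.87 327 349 [350.  370.3  11.5]
0.7 288 223 [513.8  27.4  11.8]
0.69 374 296 [283.2 223.8  11. ]
0.44 291 233 [496.9  63.3  12.1]
top rack all (array([511. ,  11.2]), array([149.9, 287.6]), 10.9) zmax [ 6.5 14.9 29.2]
  hi rect (array([510.9,  10.2]), array([149.8, 286. ]), 10.8) 27.13964006403785
  rod (array([519.8,  24. ]), np.float64(10.8), np.float64(117.6), 154) z 14.2
  rod (array([492.8,  68.2]), np.float64(10.7), np.float64(118.6), 161) z 14.6
0.72 223 287 [286.7 216.9  -2.6]
0.57 302 186 [526.9  21.5  13.5]
0.56 159 262 [348.7 372.6   7.6]
```

View pics/c4.png

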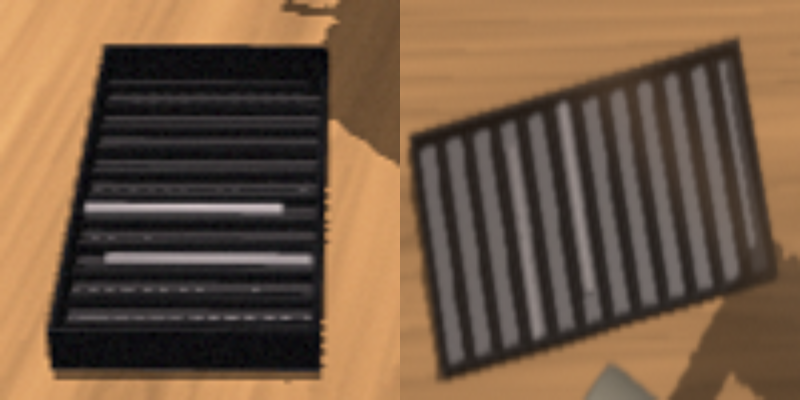

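Both rods are seated (tops at z≈14.5, parallel to the grooves to within 0.2°). Next I'll set the rake down on its old, free spot.

Emit:
{"fn": "play_rows", "kwargs": {"dp": [[0,0,-30],[0,0,-30],[0,0,-20],[0,0,-10],[0,0,-5],[0,0,-4],[0,0,0],[0,0,0]], "yaw": [0,0,0,0,0,0,0,0]}}

```text
t: 10.75
ee_pos: [474.5, -284.9, 52.5]
orientation: [3.14, 0.082, 0.002]
ft_force: [-0.5, -0.2, -2.1]
width: 13.7
grasp_force: 30.0
```

Emit:
{"fn": "play_rows", "kwargs": {"dp": [[0,0,-0.7],[0,0,0],[0,0,0]], "yaw": [0,0,0]}}

```text
t: 11.0
ee_pos: [474.1, -284.9, 51.6]
orientation: [3.14, 0.081, 0.001]
ft_force: [0.2, 0.9, -2.1]
width: 14.2
grasp_force: 30.0
```

Emit:
{"fn": "play_rows", "kwargs": {"dp": [[0,0,-0.8],[0,0,0],[0,0,0],[0,0,0]], "yaw": [0,0,0,0]}}

```text
t: 11.33
ee_pos: [474.1, -284.8, 50.5]
orientation: [3.14, 0.081, 0.001]
ft_force: [0.1, -0.8, 2.5]
width: 13.8
grasp_force: 30.0
```

Emit:
{"fn": "play_rows", "kwargs": {"dp": [[0,0,0],[0,0,0],[0,0,0],[0,0,0],[0,0,0],[0,0,0],[0,0,0],[0,0,0]], "yaw": [0,0,0,0,0,0,0,0], "gripper": 0.4}}

```text
t: 12.0
ee_pos: [473.7, -284.6, 50.1]
orientation: [-3.14, -0.081, 0.0]
ft_force: [0.1, -0.9, -0.2]
width: 52.5
grasp_force: 0.0
```

Emit:
{"fn": "play_rows", "kwargs": {"dp": [[0,0,10],[0,0,25],[0,0,25],[0,0,30],[0,0,30],[0,-20,20],[0,0,0],[0,0,0]], "yaw": [0,0,0,0,0,0,0,0]}}

```text
t: 12.67
ee_pos: [474.4, -305.4, 191.8]
orientation: [3.139, 0.08, 0.004]
ft_force: [0.2, 0.6, -1.0]
width: 52.5
grasp_force: 0.0
```

```bash
python3 - <<'E'
from m import *
o=ctrl.get_obs(); print(o["t"],o["ee_pos"],o["width"],o["ft_force"])
im=viewer.get_image("side"); save(im,"side5.png"); P,V,S=measure("side",im); X,Y,Z=P[...,0],P[...,1],P[...,2]
hd=(abs(X-473)<85)&(abs(Y+284)<60)&(Z>20)&(Z<52)&(S<50)&(V>110)
print(rect(P[hd][:,:2]),np.nanpercentile(Z[hd],[5,50,95]))
cv2.imwrite("pics/c5.png",cv2.resize(cv2.imread("pics/side5.png")[90:280,230:410],None,fx=3,fy=3))
E
```

```text
12.6667 [ 474.35503738 -305.43801153  191.82585305] 52.4765933681545 [ 0.16098626  0.55255565 -0.95100704]
side rack all (array([512.7,  10.3]), array([148.4, 296.4]), 10.8) zmax [ 2.1 12.8 27.7]
  hi rect (array([513.3,   9.5]), array([147.6, 294.6]), 10.8) 26.711349190803276
  rod (array([521.4,  26.6]), np.float64(11.7), np.float64(115.6), 98) z 14.5
  rod (array([494.1,  70.1]), np.float64(10.8), np.float64(119.1), 146) z 14.3
(array([ 473.8, -281.9]), array([116.5,  50.4]), 3.5) [32.41963959 37.76456246 41.90436624]
```

View pics/c5.png

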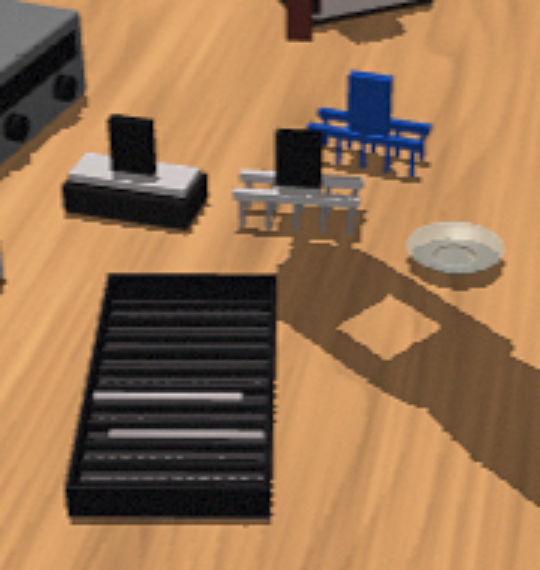

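The rake stands upright and free of the gripper, well clear of the rack, and both rods lie in their grooves.

```bash
python3 -c "
from workcell import ticket
print(ticket.close_job())"
```

```text
the job is handed in; nothing more can be done
None
```

The job is handed in: both rods lie in grooves parallel to the bars, and the rake stands upright on its tines on the table, clear of the rack and released, at about 12.7 s of the 58 s allowed; no verdict was returned.

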